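Swap the electronics components onto their own setting-out pads

ROBOT

A 7-joint arm with a two-finger parallel gripper is mounted at the origin on the work surface. World frame = base frame: x ahead of the robot, y to its left, z up, the work surface at z = 0. Lengths are in mm, angles in degrees, forces in N, time in s.
With the tool pointing down it reaches from about 425 to 925 mm from the base axis. Payload 6.8 kg.
Tool frame: the origin (TCP) lies midway between the tips of the shut fingers; the grasp point (between the pads) lies 19 mm behind it; z points along the fingers, y is the line along which they close (so a half turn about z gives the same grasp; the last joint's range is limited). The gripper opens to 85 mm and grips with 20 to 120 N. Pads are 22 mm wide; open, the fingers measure 114 mm over their backs; the gripper's body (76 mm by 85 mm) begins 54 mm behind the grasp point. The pads swing forward as they close: fully open they stand 13 mm farther back than shut.
Start: joints at [-81.595, 27.33, 1.283, 89.118, -0.659, 63.558, -4.761], TCP at [170.13, 653.225, 231.308] pointing down, gripper open.
Joint ranges: [-169.35, 169.35], [-19.33, 120.38], [-80.79, 83.38], [13.8, 139.57], [-78.32, 258.32], [9.67, 109.79], [-169.56, 169.56]. Speed limits (degrees/s): [136.94, 136.94, 180, 180, 180, 180, 180].

INTERFACE

Orientations are given as a 3x3 rotation matrix whose columns are the frame's x, y, z axes.
In Python, from plant import manip gives the robot as it stands.
- The arm moves only by the tool play_rows, never from a script. Its argument "commands" is text: rows parted by semicolons, each of 7 numbers parted by spaces: the shift along the tool's x, y, z in m, then the turn, a rotation vector about the tool's x, y, z in rad, then the closure, from 0 (fully open) to 1 (shut). A call has 1 to 8 rows; each row shifts and turns the commanded pose from where the row before left it, along the tool's axes as they then stand; what a row does not reach is not made up. A row lasts 1/10 s, in which the tool goes at most 50 mm and 8.59 degrees, less where a joint would pass 70% of its speed; a pose out of reach is approached as far as the arm can. A call is refused whole if a number of a shift passes 0.05 or a number of a turn 0.15, either way. A call with a gripper value outside its range is refused whole. The fingers move at their own pace and stop on an object; the grip force is fixed at half the most. Time passes only in rows, so rows that do not move let the fingers close. It gives the time, the measured TCP pose, the force, the opening and the grip force at its end, in the units of the state.
- manip.get_obs(): the state, without advancing time (a new reading comes with each control period).
- manip.get_image(name): name is "scene" or "side" or "wrist"; returns the picture (480x640x3 uint8, blue, green, red); there is no depth.
- manip.calibration(name): a dict with "fx", "fy", "cx", "cy" (pixels), "dist" ([k1, k2, p1, p2, k3] as OpenCV has them; the pictures are not rectified), "origin" and "orientation" of the camera in the world. Camera axes: x right, y down, z forward; pixel columns grow to the right and rows downward; lengths in mm; the calibration is good to about 2 mm. A picture is of the moment at which its call begins: read the wrist's pose just before it. calibration takes no time and is no camera call; for the wrist camera it gives the pose at the moment of the call.
- manip.close_job(): hands the job in; it is judged then, once.
Trained networks look in the newest picture that a camera, given by its name, has taken for a name from the list of things; names that differ only in an ending like _2 or _b are one class to them, and where a whole thing is asked for, a point or a joint stands for the part that bears it (a point fixed in the world has none). Each returns a list of dicts, best first, with "conf" (0 to 1); they miss things now and then, are a little off and sometimes report something else, mostly with a low value. They report only what shows in the picture. A call takes as long as a camera call. They do not tell look-alikes from the thing itself.
- manip.boxes_of(camera, query): "bbox" ([centre column, centre row, width, height] in pixels, round what is visible of it).
- manip.masks_of(camera, query): "mask" (480x640 bool, what is visible of it) and "bbox" ([centre column, centre row, width, height] in pixels, round what is visible of it).
The state is a dict: "t": time; "joint_positions": joint angles; "qvel": joint speeds; "joint_torque": joint torques, N m; "eef_pos": TCP position; "tcp_rot": TCP orientation; "wrist_force": force on the tool from outside, world axes, zero at the start; "torque": the same for the moment, N m; "finger_gap": opening from 0.0 (shut) to 1.0 (fully open); "grip_force": force on a finger pad.
Only numpy, scipy, OpenCV 4.12 (cv2) and the standard library are available. Lean on these libraries where they do the work, as an engineer would, in place of code of your own. Each camera call takes 0.05 s, during which the arm holds its last target. There are 200 camera calls.

TASK

The small loudspeaker, the block battery and the transformer each stand on the wrong pad: swap them round so that the loudspeaker ends on the round pad, the battery on the oblong pad and the transformer on the square pad, using the empty hexagonal pad as the free spot to set one of them down on along the way. Each must end standing centred on its pad the same way up as now, the battery lengthwise along its pad and the transformer squared up with its pad's edges. Leave the breadboard, the marker and the multi-tool where they lie.

Things in the scene. Friction and masses are not known exactly. Their poses are not given: they have to be found in the camera images.
- speaker_center (a point): Small round loudspeaker lying face up: a steel magnet 44 mm in diameter and 14 mm tall below, widening to a black rim 52 mm in diameter that takes up the top 8 mm; 30 mm tall, about 90 g. The rim is the place to grip it, from above. This point is its centre, half-way up (15 mm above its underside); z up. It starts on the square pad.
- battery_center (a point): Black block battery with a brass-coloured band at one end and two small steel terminals at the other, lying flat: 48.5 mm long (x, terminals at +x; they stick out 3 mm more), 26.5 mm wide (y), 17.5 mm tall (z), about 46 g. This point is its centre, half-way up. It starts on the round pad.
- transformer_center (a point): Small mains transformer: dark laminated steel core 44 mm long (x), 20 mm thick (y), its top 38 mm above the underside, with a copper coil 28 mm (x) by 42 mm (y) round it whose top is 30 mm up, on a steel foot plate 44 x 44 x 4 mm; 38 mm tall, about 160 g. It can be gripped from above by the ends of the core (44 mm apart along x). This point is its centre, half-way up (19 mm above its underside). It starts on the oblong pad.
- round_pad: Fixed flat grey round pad, 96 mm in diameter, 4 mm thick, where the loudspeaker belongs. Origin at the centre of its underside, on the table.
- square_pad: Fixed flat grey square pad, 90 x 90 mm, 4 mm thick, where the transformer belongs. Origin at the centre of its underside, on the table; x and y along its edges. The transformer may stand with its core along either.
- oblong_pad: Fixed flat grey oblong pad, 130 mm long (x), 66 mm wide (y), 4 mm thick, where the battery belongs, lengthwise, terminals at either end. Origin at the centre of its underside, on the table.
- hex_pad: Fixed flat grey hexagonal pad, 90 mm across flats, 4 mm thick, empty at the start: the free spot. Origin at the centre of its underside, on the table.
- breadboard: White solderless mini breadboard with a black chip on it, loose, lying among the pads: 84 mm (x) by 55 mm (y), 10 mm tall (14 mm at the chip). To be left alone. Origin at the centre of its underside.
- marker: White marker pen with a green cap, loose, lying on the table nearer the robot than the pads: 125 mm long (x), 17 mm thick. To be left alone. Origin at the centre of its underside.
- multitool: Folded steel multi-tool, loose, lying at the robot's left: about 150 mm long (x), 26 mm wide, 15 mm tall. To be left alone. Origin at the underside of its handles' middle.
There are look-alikes about, which are no part of the job. What is shaped like the square_pad but green is not meant.

How it is judged:
By the outcome, as a careful person would: the job done as asked, in the order asked, and still so for the second after the job is handed in, with the robot touching nothing.
It also fails if it takes over 91 s, if anything falls off the work surface, if the arm or the gripper's body presses on something with over 40 N, if the wrist force passes 120 N, or if a joint passes its speed limit or range.

## Working session

There is one attempt and no reset: what is moved stays moved. The work goes in short steps, Python scripts to look and compute and a tool call to move; the robot and the scene stay as the last step left them, time stands still between calls to the robot, and variables do not carry over. Pictures are saved under pics/ and viewed, at most 14 in all, crops included, and the job is handed in when it is done.

Besides the shell and the picture viewer there is one more tool, called after "Emit:" as a command line: name --argument value ..., lists and objects as JSON in quotes. play_rows: Moves the arm, as the interface text tells. Its arguments: {"type":"object","properties":{"commands":{"type":"string"}},"required":["commands"]}

```bash
mkdir -p pics; ls; python3 - <<'E'
from plant import manip
import cv2
o=manip.get_obs();print(o)
for n in("scene","side","wrist"):
    cv2.imwrite(f"pics/{n}0.png",manip.get_image(n))
    c=manip.calibration(n);print(n,c)
E
```

```text
pics
{'t': 0.0, 'joint_positions': array([-81.59493168,  27.37410244,   1.27922247,  89.17606708,
        -0.66135451,  63.5582455 ,  -4.76198989]), 'qvel': array([-0.03555858,  0.04232216,  0.05070581,  0.03112229,  0.09642105,
        0.16227111, -0.00444588]), 'joint_torque': array([-1.25519447e-03, -5.96443784e+01,  1.60752799e+00, -2.81207067e+01,
        1.24191359e-02,  9.16570629e-03, -2.52268478e-06]), 'eef_pos': array([169.98046905, 652.65407851, 230.36180032]), 'tcp_rot': array([[-9.67715248e-01,  2.52045766e-01, -3.61560994e-04],
       [ 2.52046010e-01,  9.67713709e-01, -1.72774273e-03],
       [-8.55827083e-05, -1.76309299e-03, -9.99998442e-01]]), 'wrist_force': array([ 0.2256508 ,  0.12243293, -0.90745898]), 'torque': array([-0.03766611, -0.02286531,  0.02482617]), 'grip_force': 0.0, 'finger_gap': 0.9998065261693801}
scene {'fx': 513.9502504006037, 'fy': 513.9502504006037, 'cx': 312.40676715895495, 'cy': 237.45011042127186, 'dist': array([0.02661489, 0.        , 0.        , 0.        , 0.        ]), 'origin': array([1173.30088771, -478.7177703 ,  686.81220492]), 'orien
[... 280 characters left out ...]
284693,  0.        ,  0.        ,  0.        ,  0.        ]), 'origin': array([ 342.00616185, -788.03865153,  625.24300385]), 'orientation': array([[ 0.98471937, -0.11422987,  0.13145074],
       [-0.173339  , -0.57020473,  0.80300695],
       [-0.01677354, -0.81352203, -0.58129214]])}
wrist {'fx': 396.48378512725134, 'fy': 396.48378512725134, 'cx': 324.0239439338749, 'cy': 243.46708876356635, 'dist': array([-0.04090469,  0.        ,  0.        ,  0.        ,  0.        ]), 'origin': array([ 89.19301422, 674.19402406, 372.79179786]), 'orientation': array([[ 0.25233781,  0.91548282,  0.31339566],
       [ 0.96763727, -0.23808848, -0.0836181 ],
       [-0.00193504,  0.32435333, -0.94593402]])}
```

View pics/scene0.png

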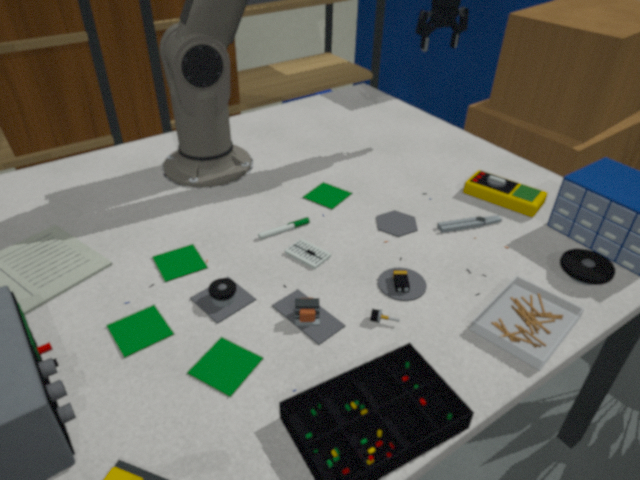

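View pics/side0.png

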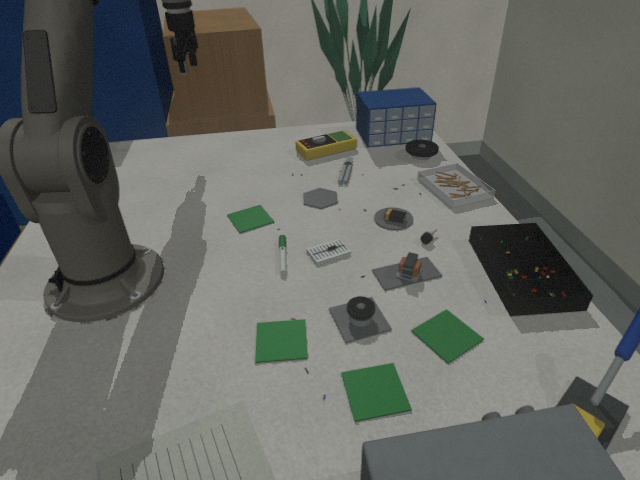

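The scene view shows the speaker on the grey square pad (222,295), the transformer on the oblong pad (308,315), the battery on the round pad (402,283) and an empty hex pad (397,222). Four green look-alike squares are also visible.

```bash
cat > h.py <<'E'
from plant import manip
import cv2, numpy as np
def back(c,px,z):
    K=np.array([[c['fx'],0,c['cx']],[0,c['fy'],c['cy']],[0,0,1]])
    p=cv2.undistortPoints(np.array(px,float).reshape(-1,1,2),K,np.array(c['dist']))[:,0]
    d=np.c_[p,np.ones(len(p))]@np.array(c['orientation']).T
    o=np.array(c['origin']); s=(z-o[2])/d[:,2]
    return (o+d*s[:,None])[:,:2]
def grab(cam,name=None):
    c=manip.calibration(cam); im=manip.get_image(cam)
    if name: cv2.imwrite(f'pics/{name}.png',im)
    return c,im
def contour(m):
    cs,_=cv2.findContours(m.astype(np.uint8),cv2.RETR_EXTERNAL,cv2.CHAIN_APPROX_NONE)
    return max(cs,key=cv2.contourArea)[:,0]
def rect(c,m,z):
    """min-area rectangle in world mm of mask projected to plane z: centre, long, short, angle of long side"""
    w=back(c,cv2.convexHull(contour(m))[:,0],z).astype(np.float32)
    b=cv2.boxPoints(cv2.minAreaRect(w)); e=[b[1]-b[0],b[2]-b[1]]; e.sort(key=lambda v:-np.hypot(*v))
    return b.mean(0).round(1),[round(float(np.hypot(*v)),1) for v in e],round(float(np.degrees(np.arctan2(e[0][1],e[0][0]))%180),1)
E
python3 - <<'E'
from h import *
Z=dict(round_pad=4,square_pad=4,oblong_pad=4,hex_pad=4,speaker_center=34,battery_center=12,transformer_center=20,breadboard=5,marker=8,multitool=8)
for cam in("scene","side"):
    c,im=grab(cam)
    for q,z in Z.items():
        for r in manip.masks_of(cam,q)[:5]:
            if r['conf']<.3 or r['mask'].sum()<30: continue
            col=im[r['mask']].mean(0).round()
            print(cam,q,round(r['conf'],2),np.round(r['bbox'][:2]),col,*rect(c,r['mask'],z))
E
```

```text
scene round_pad 0.74 [404. 285.] [100.  98.  96.] [655.7 107.3] [96.6, 92.5] 139.0
scene square_pad 0.82 [225. 304.] [98. 96. 93.] [ 496.  -206.3] [94.6, 91.5] 9.1
scene square_pad 0.73 [140. 329.] [ 48. 120.  12.] [ 484.4 -362.1] [93.3, 92.6] 1.1
scene square_pad 0.68 [328. 198.] [ 55. 123.  21.] [310.3 174.6] [96.5, 95.9] 111.4
scene square_pad 0.58 [226. 367.] [ 47. 120.   9.] [ 640.5 -274.1] [91.8, 91.5] 114.3
scene oblong_pad 0.75 [309. 318.] [103. 101.  98.] [658.9 -92.5] [68.2, 62.2] 100.9
scene hex_pad 0.64 [397. 223.] [109. 107. 104.] [493.3 238. ] [108.2, 90.8] 142.8
scene hex_pad 0.38 [308. 311.] [66. 74. 85.] [613.2 -92.5] [72.5, 45.5] 145.7
scene speaker_center 0.71 [225. 291.] [53. 52. 50.] [ 508.8 -211.7] [77.4, 51.8] 152.0
scene battery_center 0.75 [307. 254.] [149. 153. 146.] [481.8  -1.8] [87.0, 59.2] 16.4
scene battery_center 0.65 [400. 282.] [38. 49. 53.] [654.4 102.3] [61.8, 30.5] 145.9
scene transformer_center 0.9 [310. 313.] [68. 75. 86.] [ 626.8 -103. ] [73.1, 46.5] 145.8
scene breadboard 0.9 [306. 254.] [149. 153. 147.] [474.4   3.5] [88.0, 61.7] 16.4
scene b
[... 836 characters left out ...]
[92. 93. 91.] [493.7 235.3] [97.0, 87.8] 79.0
side speaker_center 0.73 [362. 314.] [54. 56. 55.] [ 490.8 -216.4] [74.3, 55.0] 59.5
side battery_center 0.7 [397. 217.] [48. 54. 56.] [657.1  98. ] [54.0, 51.2] 59.2
side transformer_center 0.77 [408. 267.] [62. 67. 74.] [626.5 -99.8] [88.9, 47.3] 59.0
side breadboard 0.83 [331. 252.] [126. 130. 126.] [474.1   2.3] [88.1, 64.4] 16.9
side breadboard 0.73 [363. 311.] [53. 54. 53.] [ 502.3 -190.6] [79.1, 53.8] 78.0
side marker 0.51 [282. 256.] [112. 123. 111.] [372.7   9.1] [139.7, 16.0] 84.9
side marker 0.36 [407. 273.] [85. 86. 84.] [ 585.1 -110.2] [69.5, 62.6] 98.5
side multitool 0.54 [346. 172.] [100. 101.  97.] [592.7 367.7] [161.3, 26.9] 70.3
```

Emit:
play_rows --commands "-0.038 -0.0256 0 0 0 0 0;-0.038 -0.0256 0 0 0 0 0;-0.038 -0.0256 0 0 0 0 0;-0.038 -0.0256 0 0 0 0 0;-0.038 -0.0256 0 0 0 0 0;-0.038 -0.0256 0 0 0 0 0;-0.038 -0.0256 0 0 0 0 0;-0.038 -0.0256 0 0 0 0 0"

```text
t: 2.05
eef_pos: [413.8, 376.9, 231.6]
tcp_rot: [[-0.968, 0.252, 0.0], [0.252, 0.968, 0.001], [-0.0, 0.001, -1.0]]
wrist_force: [0.7, 1.2, -0.1]
finger_gap: 1.002
grip_force: 0.0
```

Emit:
play_rows --commands "-0.038 -0.0256 0 0 0 0 0;-0.038 -0.0256 0 0 0 0 0;-0.038 -0.0256 0 0 0 0 0;-0.038 -0.0256 0 0 0 0 0;-0.038 -0.0256 0 0 0 0 0;-0.038 -0.0256 0 0 0 0 0;-0.038 -0.0256 0 0 0 0 0;-0.038 -0.0256 0 0 0 0 0"

```text
t: 2.85
eef_pos: [656.3, 102.2, 231.5]
tcp_rot: [[-0.968, 0.252, 0.0], [0.252, 0.968, 0.0], [-0.0, 0.0, -1.0]]
wrist_force: [0.4, 1.7, -0.0]
finger_gap: 1.0
grip_force: 0.0
```

```bash
cat >> h.py <<'E'
def look(qz,name=None,cam='wrist',minc=.3):
    c,im=grab(cam,name)
    for q,z in qz.items():
        for r in manip.masks_of(cam,q)[:3]:
            if r['conf']<minc or r['mask'].sum()<60: continue
            col=im[r['mask']].mean(0); 
            if col[1]>1.5*col[0]: continue
            print(q,round(r['conf'],2),np.round(r['bbox']),*rect(c,r['mask'],z))
def go(x,y,z,yaw=None,tx=0):
    """shift in tool axes (m) to a TCP target, and turn (rad) about tool z so that the closing line lies at yaw (mod 180)"""
    o=manip.get_obs(); R=o['tcp_rot']
    print('t',round(o['t'],1),'tcp',o['eef_pos'].round(1),'yaw_y',round(float(np.degrees(np.arctan2(R[1,1],R[0,1]))),2),'q',o['joint_positions'].round(0),'tilt',R[:2,2].round(4),'F',o['wrist_force'].round(1),'gap',round(o['finger_gap'],3))
    v=np.array([x,y,z])-o['eef_pos']; a=np.arctan2(R[1,1],R[0,1])
    if yaw is not None:
        d=(np.degrees(a)-yaw+90)%180-90; print('turn about tool z',round(np.radians(d),4),'deg',round(d,1)); a=np.radians(yaw) if abs((np.degrees(a)-d)-yaw)%360<1e-6 else a-np.radians(d)
    Y=np.array([np.cos(a),np.sin(a),0]); Zt=np.array([0,0,-1.]); X=np.cross(Y,Zt)
    print('shift after turn',(np.array([v@X,v@Y,v@Zt])/1000).round(4))
E
python3 - <<'E'
from h import *
look(dict(battery_center=12.5,round_pad=4,oblong_pad=4,hex_pad=4,transformer_center=20),'w1')
go(655,104,150)
E
```

```text
battery_center 0.76 [324. 200.  45.  60.] [657.3 101.6] [53.6, 28.1] 145.4
battery_center 0.31 [106. 225.  73.  55.] [ 624.1 -108.1] [62.8, 57.0] 56.4
round_pad 0.83 [329. 195.  99. 104.] [654.9 107.3] [95.5, 94.5] 179.1
round_pad 0.59 [580.  52. 117.  50.] [584.4 353.3] [112.1, 28.8] 70.0
oblong_pad 0.68 [118. 214. 126. 142.] [622.2 -95.8] [130.8, 70.3] 8.6
oblong_pad 0.67 [ 11. 129.  22.  56.] [ 520.7 -159.7] [51.9, 24.9] 151.3
oblong_pad 0.66 [330. 195.  99. 105.] [654.6 107.1] [95.5, 94.2] 165.4
hex_pad 0.93 [434.  19.  99.  38.] [527.4 229.8] [79.2, 25.9] 76.2
transformer_center 0.91 [107. 228.  76.  58.] [ 623.3 -102.5] [61.7, 56.9] 56.2
transformer_center 0.55 [ 13. 129.  26.  57.] [ 522.7 -147.3] [48.5, 23.9] 151.3
t 3.1 tcp [654.6 105.2 231.1] yaw_y 75.5 q [-25.  27.  15.  92.  -8.  63.  67.] tilt [-0.0008  0.001 ] F [-0.3  1.   0. ] gap 0.999
shift after turn [-0.0007 -0.001   0.0811]
```

View pics/w1.png

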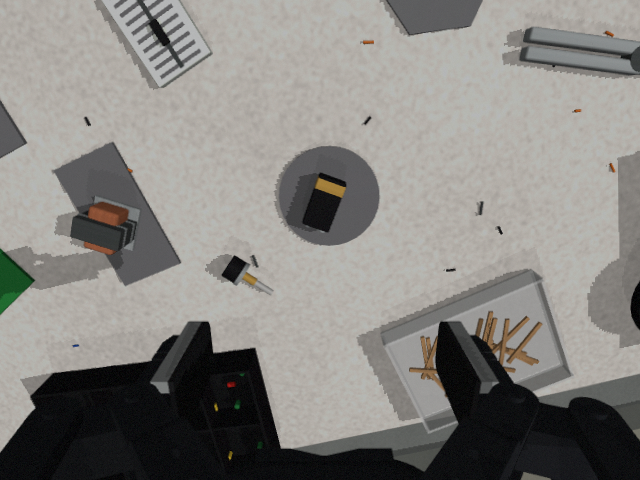

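The wrist view shows the battery (324,200) on the round pad, brass band toward the top of the picture. Its long axis is at about 145°.

Emit:
play_rows --commands "-0.0042 -0.0019 0.03 0 0 0.117 0;0 0 0.03 0 0 0.117 0;0 0 0.03 0 0 0.117 0;0 0 0.035 0 0 0 0.2;0 0 0.03 0 0 0 0.2;0 0 0.02 0 0 0 0.2;0 0 0.005 0 0 0 0.2;0 0 0 0 0 0 0.2"

```text
t: 3.95
eef_pos: [658.0, 102.2, 51.0]
tcp_rot: [[-0.823, 0.568, -0.001], [0.568, 0.823, 0.0], [0.001, -0.0, -1.0]]
wrist_force: [-0.2, 0.0, -0.7]
finger_gap: 0.802
grip_force: 0.0
```

```bash
python3 - <<'E'
from h import *
look(dict(battery_center=12.5,round_pad=4),'w2')
go(657,101.2,7,55.4)
E
```

```text
battery_center 0.65 [323. 281.  59. 102.] [657.3 101.4] [54.7, 27.8] 145.4
battery_center 0.33 [ 30. 428.  57.  95.] [ 637.5 -100. ] [85.4, 34.0] 128.4
round_pad 0.62 [328. 260. 183. 178.] [654.8 107.6] [95.4, 94.3] 124.6
t 4.1 tcp [659.8 101.4  53. ] yaw_y 55.33 q [-26.  39.  17.  98. -15.  45.  53.] tilt [0.0025 0.0008] F [-0.6  0.  -0. ] gap 0.799
turn about tool z -0.0012 deg -0.1
shift after turn [ 0.0022 -0.0018  0.046 ]
```

View pics/w2.png

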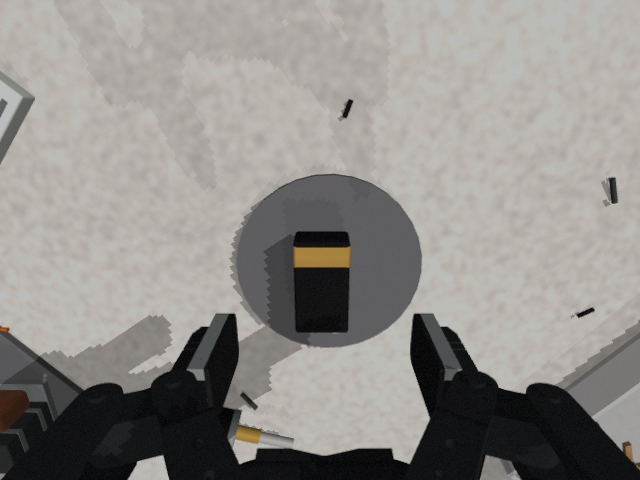

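The battery (322,283) is centred between the fingers and squared up with them. I'll go down and grip.

Emit:
play_rows --commands "0.0015 -0.001 0.02 0 0 0 0.2;0 0 0.015 0 0 0 0.2;0 0 0.01 0 0 0 0.2;0 0 0 0 0 0 0.4;0 0 0 0 0 0 0.7;0 0 0 0 0 0 1;0 0 0 0 0 0 1;0 0 0 0 0 0 1"

```text
t: 4.9
eef_pos: [657.9, 100.8, 7.3]
tcp_rot: [[-0.822, 0.57, 0.002], [0.57, 0.822, 0.0], [-0.001, 0.001, -1.0]]
wrist_force: [-0.4, 0.2, 4.8]
finger_gap: 0.294
grip_force: 60.6
```

Emit:
play_rows --commands "0 0 -0.01 0 0 0 1;0 0 -0.03 0 0 0 1;0 0 -0.04 0 0 0 1;0.04 0.0035 0 0 0 0 1;0.043 0.0036 0 0 0 0 1;0.043 0.0036 0 0 0 0 1;0.043 0.0036 0 0 0 0 1;0.043 0.0036 0 0 0 0 1"

```text
t: 5.7
eef_pos: [491.6, 237.1, 87.0]
tcp_rot: [[-0.822, 0.57, 0.0], [0.57, 0.822, 0.001], [0.0, 0.001, -1.0]]
wrist_force: [1.1, 1.1, -1.1]
finger_gap: 0.287
grip_force: 60.0
```

```bash
python3 - <<'E'
from h import *
look(dict(hex_pad=4,battery_center=88))
go(493.5,236.5,7)
E
```

```text
hex_pad 0.67 [331. 237. 156. 138.] [486.3 244.7] [90.5, 85.7] 53.9
t 5.8 tcp [490.4 239.   86.7] yaw_y 55.63 q [-46.  27.  17. 115. -12.  40.  34.] tilt [-0.0015  0.0012] F [ 1.2 -1.2 -1.1] gap 0.293
shift after turn [-0.004  -0.0003  0.0797]
```

Emit:
play_rows --commands "-0.002 0 0.03 0 0 0 1;0 0 0.03 0 0 0 1;0 0 0.014 0 0 0 1;0 0 0.0055 0 0 0 1;0 0 0 0 0 0 1;0 0 0 0 0 0 0.5;0 0 0 0 0 0 0.2;0 0 0 0 0 0 0.2"

```text
t: 6.65
eef_pos: [495.1, 235.1, 7.2]
tcp_rot: [[-0.822, 0.57, 0.001], [0.57, 0.822, 0.0], [-0.0, 0.001, -1.0]]
wrist_force: [-0.9, -0.4, -0.6]
finger_gap: 0.787
grip_force: 0.0
```

Emit:
play_rows --commands "0 0 -0.03 0 0 0 0;0 0 -0.04 0 0 0 0;0 0 -0.045 0 0 0 0;-0.0255 -0.0367 -0.01 0 0 0 0;-0.0255 -0.0367 -0.01 0 0 0 0;-0.0255 -0.0367 -0.01 0 0 0 0;-0.0255 -0.0367 0 0 0 0 0;-0.0255 -0.0367 0 0 0 0 0"

```text
t: 7.45
eef_pos: [495.0, 10.0, 152.6]
tcp_rot: [[-0.822, 0.569, 0.001], [0.569, 0.822, 0.001], [-0.001, 0.001, -1.0]]
wrist_force: [0.6, -0.1, -0.3]
finger_gap: 1.002
grip_force: 0.0
```

Emit:
play_rows --commands "-0.0255 -0.0367 0 0 0 0 0;-0.0255 -0.0367 0 0 0 0 0;-0.0255 -0.0367 0 0 0 0 0;-0.0255 -0.0367 0 0 0 0 0;-0.0255 -0.0367 0 0 0 0 0;0 0 0 0 0 0 0"

```text
t: 8.05
eef_pos: [494.0, -219.4, 152.6]
tcp_rot: [[-0.816, 0.577, 0.001], [0.577, 0.816, -0.004], [-0.003, -0.003, -1.0]]
wrist_force: [0.3, -0.5, -0.1]
finger_gap: 0.996
grip_force: 0.0
```

```bash
python3 - <<'E'
from h import *
look(dict(speaker_center=30,square_pad=4,oblong_pad=4,transformer_center=20),'w3')
go(493,-212,150)
E
```

```text
speaker_center 0.8 [346. 223.  75.  78.] [ 497.7 -205.4] [52.9, 52.0] 10.3
square_pad 0.63 [552. 277.  87.  63.] [639.  -93.5] [72.8, 57.6] 54.8
square_pad 0.56 [339. 209. 165. 161.] [ 495.1 -205.4] [90.7, 90.3] 9.5
oblong_pad 0.94 [537. 256. 155. 159.] [621.1 -97.2] [132.8, 67.5] 8.4
transformer_center 0.64 [555. 278.  91.  67.] [627.1 -97.4] [68.0, 56.0] 56.6
t 8.3 tcp [ 495.5 -210.2  151.7] yaw_y 55.42 q [ -6.  22.  27. 114. -13.  48.  85.] tilt [-0.0003  0.0009] F [0.4 1.2 0.5] gap 0.999
shift after turn [ 0.001  -0.0029  0.0017]
```

View pics/w3.png

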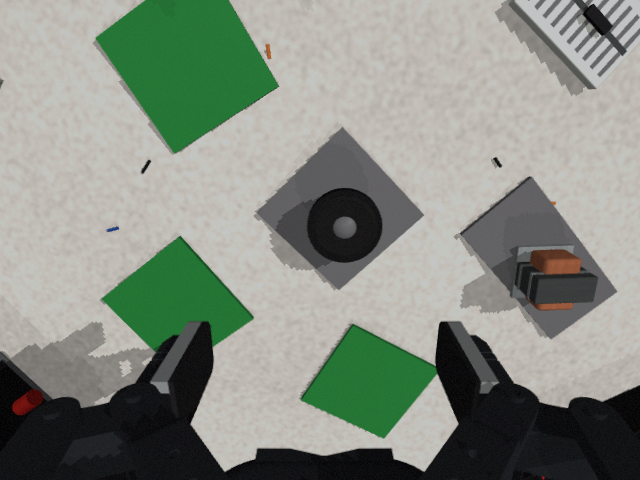

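The speaker (346,223) is on the grey square pad (339,209). The transformer stands on the oblong pad (537,256), its core roughly along the closing line.

Emit:
play_rows --commands "0.001 0.005 0.04 0 0 0 0;0 0 0.04 0 0 0 0;0 0 0.03 0 0 0 0;0 0 0.01 0 0 0 0;0 0 0 0 0 0 0;0 0 0 0 0 0 0"

```text
t: 8.9
eef_pos: [498.2, -207.1, 32.9]
tcp_rot: [[-0.822, 0.569, 0.002], [0.569, 0.822, -0.0], [-0.001, 0.001, -1.0]]
wrist_force: [0.6, -0.3, 0.2]
finger_gap: 0.999
grip_force: 0.0
```

```bash
python3 - <<'E'
from h import *
look(dict(speaker_center=30))
for i in range(3): go(497.7,-205.4,9)
E
```

```text
speaker_center 0.63 [327. 312. 128. 131.] [ 498.1 -204.7] [56.5, 54.4] 107.9
t 9.0 tcp [ 498.6 -207.4   33.4] yaw_y 55.3 q [ -1.  32.  22. 117. -21.  34.  90.] tilt [ 0.0028 -0.0006] F [-0.4 -0.3 -0.5] gap 1.003
shift after turn [0.0019 0.0012 0.0244]
t 9.0 tcp [ 498.6 -207.4   33.4] yaw_y 55.3 q [ -1.  32.  22. 117. -21.  34.  90.] tilt [ 0.0028 -0.0006] F [-0.4 -0.3 -0.5] gap 1.003
shift after turn [0.0019 0.0012 0.0244]
t 9.0 tcp [ 498.6 -207.4   33.4] yaw_y 55.3 q [ -1.  32.  22. 117. -21.  34.  90.] tilt [ 0.0028 -0.0006] F [-0.4 -0.3 -0.5] gap 1.003
shift after turn [0.0019 0.0012 0.0244]
```

Emit:
play_rows --commands "0.0015 0.0015 0.014 0 0 0 0;0 0 0.01 0 0 0 0;0 0 0 0 0 0 0.2;0 0 0 0 0 0 0.5;0 0 0 0 0 0 1;0 0 0 0 0 0 1;0 0 0 0 0 0 1;0 0 -0.003 0 0 0 1"

```text
t: 9.8
eef_pos: [496.8, -205.1, 10.7]
tcp_rot: [[-0.822, 0.569, -0.0], [0.569, 0.822, -0.0], [0.0, -0.0, -1.0]]
wrist_force: [0.3, 0.8, -1.7]
finger_gap: 0.584
grip_force: 62.1
```

Emit:
play_rows --commands "0 0 -0.02 0 0 0 1;0 0 -0.035 0 0 0 1;0 0 -0.04 0 0 0 1;0.0061 0.0433 0 0 0 0 1;0.0061 0.0433 0 0 0 0 1;0.0061 0.0433 0 0 0 0 1;0.0061 0.0433 0 0 0 0 1;0.0061 0.0433 0 0 0 0 1"

```text
t: 10.6
eef_pos: [595.8, -8.0, 106.0]
tcp_rot: [[-0.822, 0.569, 0.001], [0.569, 0.822, 0.0], [-0.0, 0.0, -1.0]]
wrist_force: [0.6, -0.0, -1.3]
finger_gap: 0.578
grip_force: 62.4
```

Emit:
play_rows --commands "0.0061 0.0433 0 0 0 0 1;0.0061 0.0433 0 0 0 0 1;0.0061 0.0433 0 0 0 0 1;0 0 0 0 0 0 1;0 0 0 0 0 0 1"

```text
t: 11.1
eef_pos: [654.0, 109.1, 105.3]
tcp_rot: [[-0.824, 0.567, -0.0], [0.567, 0.824, -0.0], [0.0, -0.0, -1.0]]
wrist_force: [0.7, -1.0, -1.4]
finger_gap: 0.579
grip_force: 62.4
```

```bash
python3 - <<'E'
from h import *
look(dict(round_pad=4,speaker_center=125),'w4')
go(654.9,107.4,12)
E
```

```text
round_pad 0.58 [323. 233. 145. 126.] [648.9 111.1] [94.4, 82.3] 56.2
speaker_center 0.64 [325. 347. 144. 152.] [654.1 109.1] [63.3, 52.1] 147.3
t 11.2 tcp [653.6 105.5 105.8] yaw_y 55.16 q [-31.  36.  24.  98. -18.  50.  55.] tilt [-0.0004 -0.001 ] F [ 0.1 -0.7 -1.1] gap 0.584
shift after turn [0.     0.0023 0.0938]
```

View pics/w4.png

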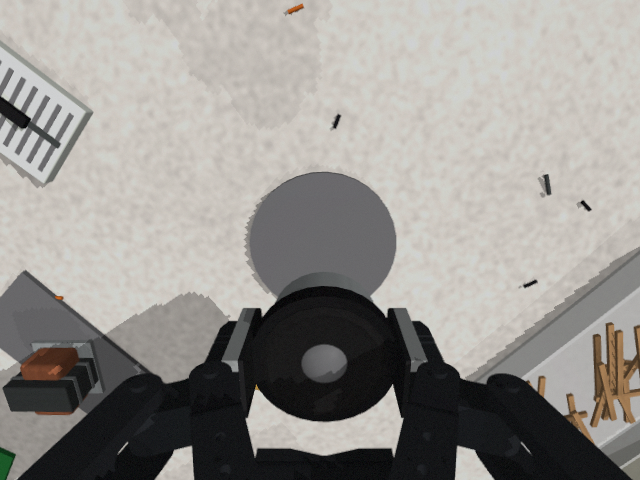

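The speaker hangs upright in the fingers (325,355) with the empty round pad (323,240) behind it. I'll set it down.

Emit:
play_rows --commands "-0.0005 0.0005 0.04 0 0 0 1;0 0 0.035 0 0 0 1;0 0 0.015 0 0 0 1;0 0 0.007 0 0 0 1;0 0 0 0 0 0 1;0 0 0 0 0 0 0.4;0 0 0 0 0 0 0;0 0 0 0 0 0 0"

```text
t: 12.05
eef_pos: [655.5, 107.7, 9.8]
tcp_rot: [[-0.822, 0.569, 0.002], [0.569, 0.822, 0.0], [-0.001, 0.001, -1.0]]
wrist_force: [-0.8, -0.4, -0.7]
finger_gap: 0.916
grip_force: 0.0
```

Emit:
play_rows --commands "0 0 -0.02 0 0 0 0;0 0 -0.04 0 0 0 0;0 0 -0.045 0 0 0 0;0 0 -0.045 0 0 0 0;0 0 0 0 0 0 0;0 0 0 0 0 0 0"

```text
t: 12.65
eef_pos: [655.6, 107.8, 160.6]
tcp_rot: [[-0.822, 0.569, 0.003], [0.569, 0.822, 0.001], [-0.002, 0.003, -1.0]]
wrist_force: [-0.6, -0.1, -1.2]
finger_gap: 1.005
grip_force: 0.0
```

```bash
python3 - <<'E'
from h import *
look(dict(round_pad=4,speaker_center=30),'w5')
go(624,-100,160,56)
E
```

```text
round_pad 0.86 [322. 215. 119. 123.] [654.3 107.8] [95.3, 94.8] 145.2
speaker_center 0.89 [325. 231.  73.  73.] [656.8 107.3] [55.2, 51.6] 143.6
t 12.8 tcp [653.7 107.6 157.4] yaw_y 55.3 q [-33.  32.  26.  96. -16.  56.  54.] tilt [-0.0024 -0.0004] F [ 0.1  0.6 -0.3] gap 1.0
turn about tool z -0.0122 deg -0.7
shift after turn [-0.0915 -0.1887 -0.0026]
```

Emit:
play_rows --commands "-0.0185 -0.0373 0 0 0 0 0;-0.0185 -0.0373 0 0 0 0 0;-0.0185 -0.0373 0 0 0 0 0;-0.0185 -0.0373 0 0 0 0 0;-0.0185 -0.0373 0 0 0 0 0;0 0 0.02 0 0 0 0;0 0 0 0 0 0 0"

```text
t: 13.5
eef_pos: [621.8, -99.6, 135.5]
tcp_rot: [[-0.82, 0.572, -0.006], [0.572, 0.82, 0.0], [0.005, -0.004, -1.0]]
wrist_force: [0.3, 1.1, -0.9]
finger_gap: 0.997
grip_force: 0.0
```

```bash
python3 - <<'E'
from h import *
look(dict(transformer_center=20,oblong_pad=4,square_pad=4),'w6')
go(626,-99,25,56)
E
```

```text
transformer_center 0.78 [326. 242.  75.  70.] [ 625.6 -100.8] [51.4, 47.5] 146.7
oblong_pad 0.74 [328. 221. 186. 186.] [621.8 -96.6] [130.0, 66.7] 8.0
square_pad 0.67 [ 99. 166. 176. 182.] [ 495.1 -204.8] [92.5, 91.4] 99.2
t 13.7 tcp [625.  -96.8 138.7] yaw_y 55.43 q [-16.  31.  26. 101. -17.  52.  73.] tilt [-0.0003  0.0005] F [ 0.3 -0.4  0.3] gap 1.001
turn about tool z -0.01 deg -0.6
shift after turn [-0.0021 -0.0013  0.1137]
```

View pics/w6.png

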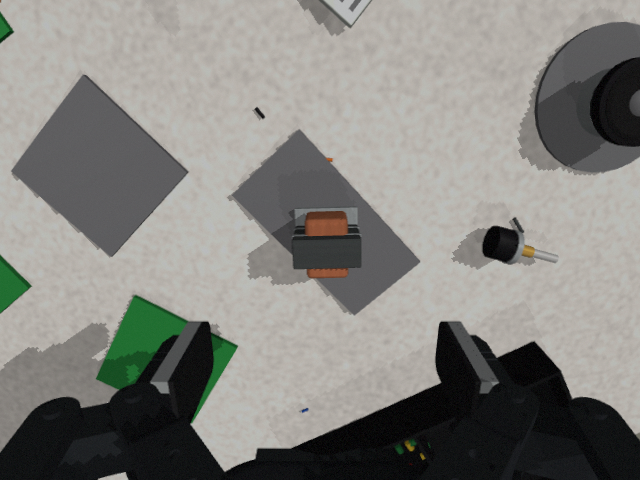

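View pics/w5.png

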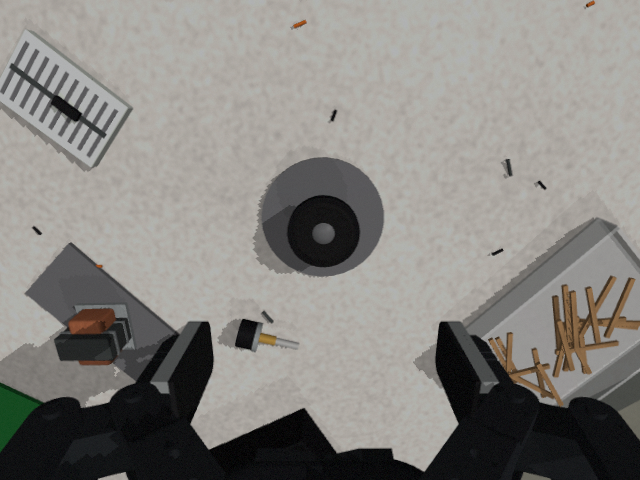

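```bash
python3 - <<'E'
from h import *
im=cv2.imread('pics/w6.png'); cv2.imwrite('pics/w6c.png',cv2.resize(im[190:300,260:400],None,fx=5.5,fy=5.5,interpolation=cv2.INTER_CUBIC))
c=manip.calibration('wrist')
print(back(c,[[327,252],[294,268],[361,268]],42))
im=cv2.imread('pics/w5.png'); cc=dict(c); cc['origin']=np.array(c['origin'])+np.array([654.7,107.6,159])-np.array([624.5,-97.5,138])
print(back(cc,[[324,231]],34),back(cc,[[322.5,216]],4))
go(626,-99,25,56)
E
```

```text
[[ 629.36910941  -97.45590702]
 [ 626.32182397 -121.42659404]
 [ 651.0899059   -85.50413162]]
[[654.20712024 108.98564798]] [[651.11045479 109.68913104]]
t 13.7 tcp [625.  -96.8 138.7] yaw_y 55.43 q [-16.  31.  26. 101. -17.  52.  73.] tilt [-0.0003  0.0005] F [ 0.3 -0.4  0.3] gap 1.001
turn about tool z -0.01 deg -0.6
shift after turn [-0.0021 -0.0013  0.1137]
```

View pics/w6c.png

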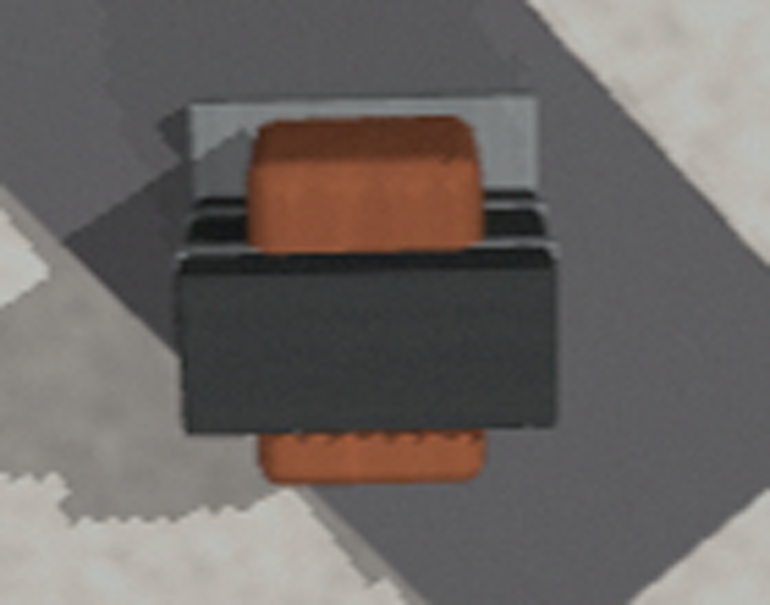

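The crop shows the core top face with corners near (293,240), (361,239), (361,267) and (294,269), and the foot plate's near edge at row 208.

```bash
python3 - <<'E'
from h import *
c=manip.calibration('wrist')
t=back(c,[[293.6,268.7],[361.3,267.3],[360.9,238.7],[292.7,239.5]],42)
print(t.mean(0),[np.degrees(np.arctan2(*(b-a)[::-1])) for a,b in((t[0],t[1]),(t[3],t[2]))],np.linalg.norm(t[1]-t[0]),np.linalg.norm(t[2]-t[1]))
f=back(c,[[294.5,208.5],[357.8,207.5]],8); print(f, f.mean(0)+22*np.array([.828,-.56]),np.linalg.norm(f[1]-f[0]))
go(627,-99,60,56.3)
E
```

```text
[630.39129846 -98.06815936] [np.float64(56.69400896434674), np.float64(56.12299968294722)] 44.097983324301524 19.61243488103159
[[ 599.74027095 -104.7115305 ]
 [ 624.53037984  -67.47850886]] [630.35132539 -98.41501968] 44.73083275397826
t 13.7 tcp [625.  -96.8 138.7] yaw_y 55.43 q [-16.  31.  26. 101. -17.  52.  73.] tilt [-0.0003  0.0005] F [ 0.3 -0.4  0.3] gap 1.001
turn about tool z -0.0152 deg -0.9
shift after turn [-0.0029 -0.0007  0.0787]
```

Emit:
play_rows --commands "-0.005 0.0018 0.03 0 0 -0.016 0;0 0 0.04 0 0 0 0;0 0 0.035 0 0 0 0;0 0 0.013 0 0 0 0;0 0 0.005 0 0 0 0;0 0 0 0 0 0 0"

```text
t: 14.3
eef_pos: [630.4, -99.5, 16.5]
tcp_rot: [[-0.831, 0.556, 0.001], [0.556, 0.831, -0.0], [-0.001, 0.0, -1.0]]
wrist_force: [1.1, -0.0, 1.0]
finger_gap: 0.998
grip_force: 0.0
```

```bash
python3 - <<'E'
from h import *
grab('wrist','w7'); go(630.3,-98.2,12,56.4)
E
```

```text
t 14.3 tcp [630.9 -99.8  17.2] yaw_y 56.23 q [-12.  41.  21. 104. -22.  40.  78.] tilt [ 0.0022 -0.0002] F [-0.6 -1.1  0.5] gap 1.001
turn about tool z -0.003 deg -0.2
shift after turn [0.0014 0.001  0.0052]
```

View pics/w7.png

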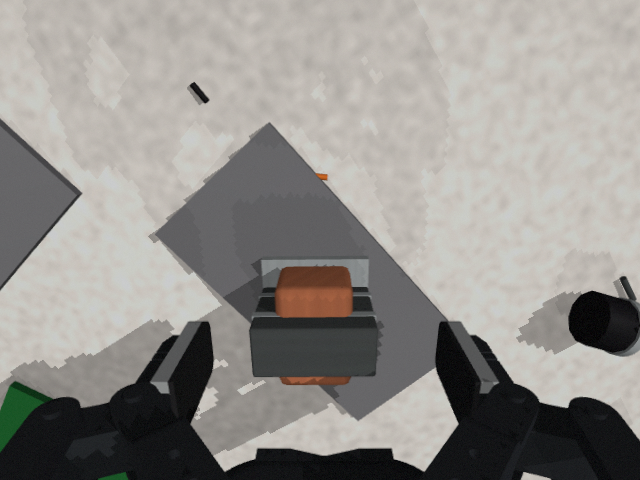

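The core is 10 px left of the finger midline, because the earlier picture was taken before the arm had settled. I'll shift, then grip.

Emit:
play_rows --commands "0.0037 -0.0035 0.003 0 0 0 0;0 0 0.002 0 0 0 0;0 0 0 0 0 0 0.2;0 0 0 0 0 0 0.4;0 0 0 0 0 0 0.7;0 0 0 0 0 0 1;0 0 0 0 0 0 1;0 0 0 0 0 0 1"

```text
t: 15.15
eef_pos: [625.1, -100.7, 11.3]
tcp_rot: [[-0.831, 0.556, 0.001], [0.556, 0.831, -0.0], [-0.001, 0.0, -1.0]]
wrist_force: [0.4, 0.3, 5.5]
finger_gap: 0.504
grip_force: 61.9
```

Emit:
play_rows --commands "0 0 -0.01 0 0 0 1;0 0 -0.03 0 0 0 1;0 0 -0.04 0 0 0 1;0 0 -0.02 0 0 0 1;0 0 0 0 0 0 1;0 0 0 0 0 0 1"

```text
t: 15.75
eef_pos: [624.2, -100.3, 110.6]
tcp_rot: [[-0.831, 0.556, -0.0], [0.556, 0.831, 0.0], [0.001, 0.0, -1.0]]
wrist_force: [-0.8, 0.3, -1.6]
finger_gap: 0.505
grip_force: 61.3
```

```bash
python3 - <<'E'
from h import *
c,im=grab('wrist','w8')
go(495.1,-205.4,13,8.9); go(495.1,-205.4,13,98.9)
E
```

```text
t 15.8 tcp [ 623.6 -100.2  109.7] yaw_y 56.22 q [-15.  33.  25. 102. -18.  49.  75.] tilt [-0.0021  0.0004] F [ 0.5  0.1 -2.6] gap 0.508
turn about tool z 0.826 deg 47.3
shift after turn [-0.084  -0.1433  0.0967]
t 15.8 tcp [ 623.6 -100.2  109.7] yaw_y 56.22 q [-15.  33.  25. 102. -18.  49.  75.] tilt [-0.0021  0.0004] F [ 0.5  0.1 -2.6] gap 0.508
turn about tool z -0.7448 deg -42.7
shift after turn [ 0.1433 -0.084   0.0967]
```

View pics/w8.png

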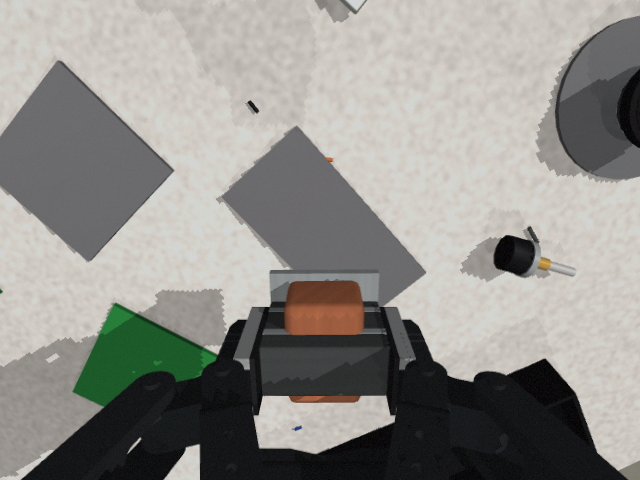

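The transformer is held upright and square in the fingers (318,345); the square pad is at (85,160) and empty.

Emit:
play_rows --commands "0 0 0 0 0 0.1377 1;0 0 0 0 0 0.1377 1;0 0 0 0 0 0.1377 1;0 0 0 0 0 0.1377 1;0 0 0 0 0 0.1377 1;0 0 0 0 0 0.1377 1;-0.021 -0.0358 0 0 0 0 1;-0.021 -0.0358 0 0 0 0 1"

```text
t: 16.6
eef_pos: [559.1, -152.4, 108.7]
tcp_rot: [[-0.157, 0.988, -0.003], [0.988, 0.157, -0.001], [-0.0, -0.003, -1.0]]
wrist_force: [-0.0, -1.2, -2.0]
finger_gap: 0.505
grip_force: 61.5
```

Emit:
play_rows --commands "-0.021 -0.0358 0 0 0 0 1;-0.021 -0.0358 0 0 0 0 1;0 0 0 0 0 0 1;0 0 0 0 0 0 1;0 0 0 0 0 0 1"

```text
t: 17.1
eef_pos: [496.6, -204.7, 110.0]
tcp_rot: [[-0.156, 0.988, -0.001], [0.988, 0.156, 0.0], [0.001, -0.001, -1.0]]
wrist_force: [-0.0, -0.6, -1.6]
finger_gap: 0.508
grip_force: 61.5
```

```bash
python3 - <<'E'
from h import *
look(dict(square_pad=4),'w9')
go(495.1,-205.4,13,9)
im=cv2.imread('pics/w9.png'); c=manip.calibration('wrist')
E
```

```text
square_pad 0.96 [321. 238. 141. 129.] [ 494.7 -205.1] [90.6, 90.1] 99.0
t 17.2 tcp [ 497.  -204.5  110.2] yaw_y 9.01 q [-15.  28.  39. 116. -25.  44.  49.] tilt [-0.0006  0.0002] F [ 0.3  0.7 -1. ] gap 0.505
turn about tool z 0.0001 deg 0.0
shift after turn [-0.0006 -0.002   0.0972]
```

View pics/w9.png

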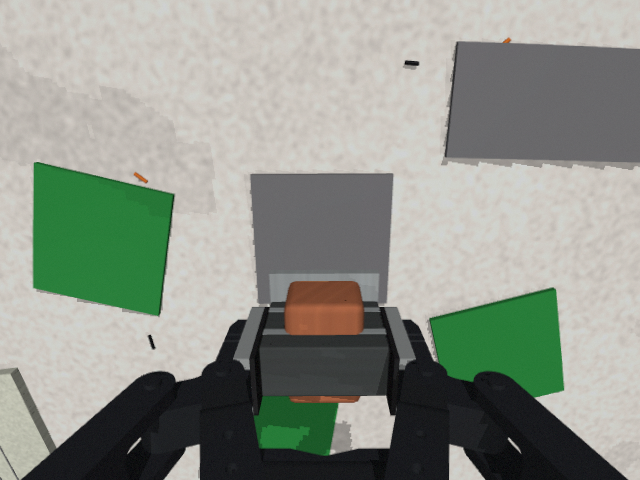

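The transformer is squared over the square pad (321,238). I'll lower it.

Emit:
play_rows --commands "-0.0005 -0.0018 0.04 0 0 0 1;0 0 0.035 0 0 0 1;0 0 0.018 0 0 0 1;0 0 0.006 0 0 0 1;0 0 0 0 0 0 1;0 0 0 0 0 0 0.4;0 0 0 0 0 0 0;0 0 0 0 0 0 0"

```text
t: 18.0
eef_pos: [495.1, -206.3, 12.1]
tcp_rot: [[-0.155, 0.988, 0.001], [0.988, 0.155, -0.0], [-0.0, 0.001, -1.0]]
wrist_force: [0.4, 0.4, -0.3]
finger_gap: 0.911
grip_force: 0.0
```

Emit:
play_rows --commands "0 0 -0.02 0 0 0 0;0 0 -0.04 0 0 0 0;0 0 -0.045 0 0 0 0;0 0 -0.045 0 0 0 0;0 0 0 0 0 0 0;0 0 0 0 0 0 0"

```text
t: 18.6
eef_pos: [495.2, -206.3, 162.8]
tcp_rot: [[-0.155, 0.988, 0.003], [0.988, 0.155, 0.0], [-0.0, 0.003, -1.0]]
wrist_force: [0.4, -0.5, -0.4]
finger_gap: 1.0
grip_force: 0.0
```

```bash
python3 - <<'E'
from h import *
look(dict(square_pad=4,transformer_center=20),'w10')
look(dict(battery_center=12.5,hex_pad=4,speaker_center=30,round_pad=4),cam='scene')
go(494,235,160,55.4)
E
```

```text
transformer_center 0.56 [326. 226.  65.  66.] [ 495.2 -206.7] [50.8, 47.3] 100.3
battery_center 0.68 [394. 220.  17.  20.] [493.  235.4] [68.1, 30.9] 145.4
hex_pad 0.97 [398. 227.  44.  31.] [500.9 232.4] [89.4, 89.2] 140.9
speaker_center 0.93 [404. 278.  24.  29.] [664.   98.7] [77.9, 48.6] 138.2
speaker_center 0.6 [308. 318.  73.  60.] [ 643.4 -111.6] [128.2, 69.5] 8.5
round_pad 0.89 [403. 286.  47.  29.] [660.  100.3] [97.0, 83.8] 38.2
round_pad 0.65 [226. 293.  33.  35.] [ 476.5 -201.5] [92.6, 53.5] 170.0
t 19.0 tcp [ 494.  -206.5  161.1] yaw_y 8.85 q [-18.  24.  43. 114. -21.  50.  46.] tilt [-0.0015  0.0001] F [ 0.6 -0.1 -0.8] gap 0.999
turn about tool z -0.8124 deg -46.5
shift after turn [0.2506 0.3634 0.0011]
```

View pics/w10.png

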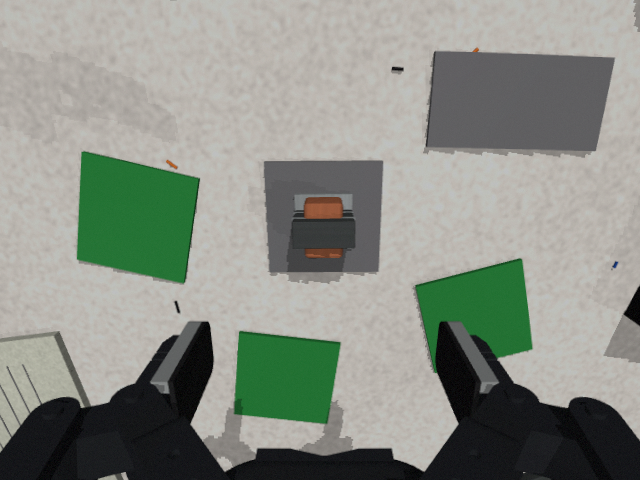

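The transformer is centred and square on the grey pad (324,217). Now the battery.

Emit:
play_rows --commands "0 0 0 0 0 -0.1354 0;0 0 0 0 0 -0.1354 0;0 0 0 0 0 -0.1354 0;0 0 0 0 0 -0.1354 0;0 0 0 0 0 -0.1354 0;0 0 0 0 0 -0.1354 0;0.0251 0.0363 0 0 0 0 0;0.0251 0.0363 0 0 0 0 0"

```text
t: 19.8
eef_pos: [494.0, -119.0, 161.6]
tcp_rot: [[-0.821, 0.571, 0.0], [0.571, 0.821, -0.001], [-0.0, -0.0, -1.0]]
wrist_force: [0.2, 0.5, 0.1]
finger_gap: 0.999
grip_force: 0.0
```

Emit:
play_rows --commands "0.0251 0.0363 0 0 0 0 0;0.0251 0.0363 0 0 0 0 0;0.0251 0.0363 0 0 0 0 0;0.0251 0.0363 0 0 0 0 0;0.0251 0.0363 0 0 0 0 0;0.0251 0.0363 0 0 0 0 0;0.0251 0.0363 0 0 0 0 0;0.0251 0.0363 0 0 0 0 0"

```text
t: 20.6
eef_pos: [493.5, 236.5, 161.5]
tcp_rot: [[-0.823, 0.568, -0.0], [0.568, 0.823, -0.0], [0.0, -0.0, -1.0]]
wrist_force: [0.6, -0.6, -0.2]
finger_gap: 0.999
grip_force: 0.0
```

Emit:
play_rows --commands "0 0 0.04 0 0 0 0.2;0 0 0.04 0 0 0 0.2;0 0 0.02 0 0 0 0.2;0 0 0 0 0 0 0.2;0 0 0 0 0 0 0.2;0 0 0 0 0 0 0.2"

```text
t: 21.2
eef_pos: [495.0, 235.1, 63.1]
tcp_rot: [[-0.823, 0.568, 0.002], [0.568, 0.823, 0.001], [-0.001, 0.002, -1.0]]
wrist_force: [0.6, 0.1, -0.2]
finger_gap: 0.798
grip_force: 0.0
```

```bash
python3 - <<'E'
from h import *
look(dict(battery_center=12.5,hex_pad=4),'w11')
go(494,235,7,55.4)
E
```

```text
battery_center 0.92 [323. 272.  52.  98.] [495.2 235.1] [55.2, 27.9] 145.3
hex_pad 0.8 [331. 257. 169. 180.] [493.2 239.5] [102.9, 90.5] 143.7
t 21.4 tcp [494.7 235.3  63.1] yaw_y 55.41 q [-48.  30.  20. 115. -16.  38.  38.] tilt [0.0019 0.0014] F [-0.7 -0.3 -0.4] gap 0.801
turn about tool z 0.0001 deg 0.0
shift after turn [ 0.0004 -0.0006  0.0561]
```

Emit:
play_rows --commands "0 0 0.025 0 0 0 0.2;0 0 0.02 0 0 0 0.2;0 0 0.011 0 0 0 0.2;0 0 0 0 0 0 0.4;0 0 0 0 0 0 0.7;0 0 0 0 0 0 1;0 0 0 0 0 0 1;0 0 0 0 0 0 1"

```text
t: 22.15
eef_pos: [494.8, 235.3, 7.1]
tcp_rot: [[-0.823, 0.568, 0.002], [0.568, 0.823, 0.001], [-0.001, 0.002, -1.0]]
wrist_force: [-0.2, -0.5, 6.9]
finger_gap: 0.291
grip_force: 59.7
```

Emit:
play_rows --commands "0 0 -0.01 0 0 0 1;0 0 -0.03 0 0 0 1;0 0 -0.04 0 0 0 1;0 0 -0.02 0 0 0 1;0 0 0 0 0 0 1"

```text
t: 22.65
eef_pos: [495.9, 235.9, 109.5]
tcp_rot: [[-0.823, 0.568, 0.005], [0.568, 0.823, 0.004], [-0.002, 0.006, -1.0]]
wrist_force: [0.2, -0.5, -0.3]
finger_gap: 0.292
grip_force: 59.0
```

```bash
python3 - <<'E'
from h import *
go(621.7,-96.8,107,98.3)
E
```

```text
t 22.6 tcp [495.9 235.9 109.5] yaw_y 55.41 q [-50.  25.  23. 114. -14.  43.  37.] tilt [0.0053 0.0039] F [ 0.2 -0.5 -0.3] gap 0.292
turn about tool z -0.7487 deg -42.9
shift after turn [-0.0765 -0.3474  0.0025]
```

Emit:
play_rows --commands "0 0 0 0 0 -0.1248 1;0 0 0 0 0 -0.1248 1;0 0 0 0 0 -0.1248 1;0 0 0 0 0 -0.1248 1;0 0 0 0 0 -0.1248 1;0 0 0 0 0 -0.1248 1;-0.0096 -0.0434 0 0 0 0 1;-0.0096 -0.0434 0 0 0 0 1"

```text
t: 23.45
eef_pos: [524.8, 152.1, 105.2]
tcp_rot: [[-0.989, -0.149, -0.001], [-0.149, 0.989, 0.0], [0.001, 0.001, -1.0]]
wrist_force: [1.9, 0.3, 0.1]
finger_gap: 0.29
grip_force: 59.1
```

Emit:
play_rows --commands "-0.0096 -0.0434 0 0 0 0 1;-0.0096 -0.0434 0 0 0 0 1;-0.0096 -0.0434 0 0 0 0 1;-0.0096 -0.0434 0 0 0 0 1;-0.0096 -0.0434 0 0 0 0 1;-0.0096 -0.0434 0 0 0 0 1;0 0 0 0 0 0 1;0 0 0 0 0 0 1"

```text
t: 24.25
eef_pos: [619.3, -99.0, 104.9]
tcp_rot: [[-0.99, -0.142, -0.002], [-0.142, 0.99, -0.0], [0.002, 0.0, -1.0]]
wrist_force: [-0.2, 0.1, 0.2]
finger_gap: 0.29
grip_force: 59.1
```

```bash
python3 - <<'E'
from h import *
look(dict(oblong_pad=4,battery_center=112),'w12')
go(621.7,-96.8,7,98.3)
E
```

```text
oblong_pad 0.94 [327. 223. 106. 162.] [609.6 -98.4] [107.8, 66.3] 8.5
battery_center 0.82 [323. 329.  75. 129.] [619.3 -98.9] [57.1, 27.5] 8.3
t 24.4 tcp [619.5 -95.5 105.2] yaw_y 98.46 q [ -7.  31.  14. 103. -10.  47. 110.] tilt [-0.0013  0.0012] F [-0.   0.5 -0.9] gap 0.291
turn about tool z 0.0027 deg 0.2
shift after turn [-0.002  -0.0017  0.0982]
```

Emit:
play_rows --commands "-0.002 0 0.03 0 0 0 1;0 0 0.03 0 0 0 1;0 0 0 0 0 0 1;0 0 0 0 0 0 1;0 0 0 0 0 0 1"

```text
t: 24.9
eef_pos: [623.1, -96.9, 47.4]
tcp_rot: [[-0.989, -0.145, 0.002], [-0.145, 0.989, 0.0], [-0.002, -0.0, -1.0]]
wrist_force: [1.0, -1.1, 0.7]
finger_gap: 0.292
grip_force: 59.1
```

```bash
python3 - <<'E'
from h import *
c=manip.calibration('wrist')
look(dict(oblong_pad=4,battery_center=52),'w13')
go(621.7,-96.8,7,98.3)
E
```

```text
oblong_pad 0.77 [327. 229. 140. 171.] [600.4 -99.9] [87.4, 65.7] 8.2
battery_center 0.74 [323. 330.  77. 131.] [624.6 -96.6] [58.2, 27.9] 8.2
t 25.1 tcp [623.  -97.3  47.3] yaw_y 98.33 q [ -6.  36.  13. 104. -11.  41. 111.] tilt [ 0.0024 -0.0001] F [-0.1 -0.8 -0.6] gap 0.294
turn about tool z 0.0005 deg 0.0
shift after turn [0.0012 0.0006 0.0403]
```

View pics/w13.png

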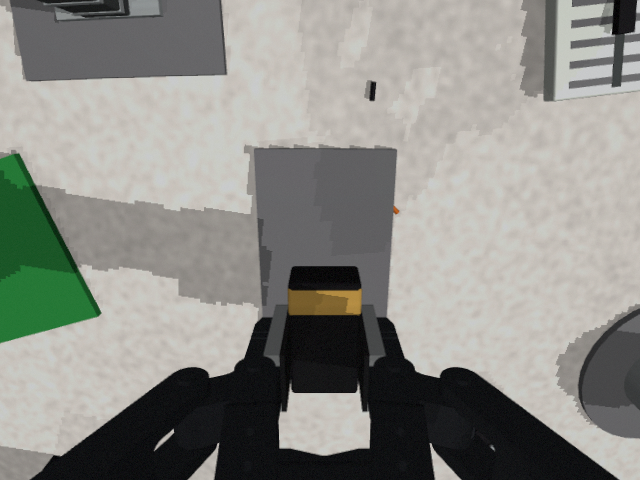

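The battery (323,330) is in line with the oblong pad and centred on it. I'll set it down.

Emit:
play_rows --commands "0.001 0.0003 0.02 0 0 0 1;0 0 0.013 0 0 0 1;0 0 0.0065 0 0 0 1;0 0 0 0 0 0 1;0 0 0 0 0 0 0.6;0 0 0 0 0 0 0.3;0 0 0 0 0 0 0.3;0 0 0 0 0 0 0.3"

```text
t: 25.85
eef_pos: [621.0, -97.1, 6.2]
tcp_rot: [[-0.989, -0.145, -0.0], [-0.145, 0.989, -0.0], [0.0, 0.0, -1.0]]
wrist_force: [0.9, -0.6, -0.5]
finger_gap: 0.699
grip_force: 0.0
```

Emit:
play_rows --commands "0 0 -0.02 0 0 0 0;0 0 -0.04 0 0 0 0;0 0 -0.045 0 0 0 0;0 0 -0.045 0 0 0 0;0 0 0 0 0 0 0;0 0 0 0 0 0 0;0 0 0 0 0 0 0"

```text
t: 26.55
eef_pos: [620.1, -96.9, 155.1]
tcp_rot: [[-0.989, -0.145, -0.002], [-0.145, 0.989, 0.0], [0.002, 0.001, -1.0]]
wrist_force: [-0.5, -0.3, -0.2]
finger_gap: 1.001
grip_force: 0.0
```

```bash
python3 - <<'E'
from h import *
look(dict(oblong_pad=4,battery_center=12.5,round_pad=4,speaker_center=30),'w14')
go(655,107.5,160)
E
```

```text
oblong_pad 0.67 [325. 219.  92. 164.] [621.7 -96.4] [131.7, 66.3] 8.2
battery_center 0.59 [323. 226.  36.  71.] [621.6 -97. ] [54.9, 27.6] 7.6
round_pad 0.66 [557. 291. 120. 108.] [651.1 100.9] [95.2, 88.0] 147.5
speaker_center 0.7 [575. 310.  84.  74.] [654.2 100.7] [71.0, 52.9] 67.0
t 26.8 tcp [620.4 -97.1 155.1] yaw_y 98.31 q [ -8.  28.  15. 101.  -9.  53. 109.] tilt [-0.0021 -0.    ] F [ 0.5 -0.6  0. ] gap 1.006
shift after turn [-0.0638  0.1975 -0.0049]
```

Emit:
play_rows --commands "-0.0128 0.0395 0 0 0 0 0;-0.0128 0.0395 0 0 0 0 0;-0.0128 0.0395 0 0 0 0 0;-0.0128 0.0395 0 0 0 0 0;-0.0128 0.0395 0 0 0 0 0;0 0 0.04 0 0 0 0;0 0 0 0 0 0 0;0 0 0 0 0 0 0"

```text
t: 27.6
eef_pos: [655.0, 106.4, 115.4]
tcp_rot: [[-0.99, -0.144, -0.003], [-0.144, 0.99, -0.002], [0.003, -0.001, -1.0]]
wrist_force: [-0.2, 0.0, 0.4]
finger_gap: 0.999
grip_force: 0.0
```

Emit:
play_rows --commands "0 0 0 0 0 0 0;0 0 0 0 0 0 0"

```text
t: 27.8
eef_pos: [656.8, 106.3, 117.9]
tcp_rot: [[-0.99, -0.143, 0.002], [-0.143, 0.99, 0.0], [-0.002, -0.0, -1.0]]
wrist_force: [0.3, -0.7, -0.4]
finger_gap: 0.997
grip_force: 0.0
```

```bash
python3 - <<'E'
from h import *
c,im=grab('wrist','w15')
p=max(manip.masks_of('wrist','round_pad'),key=lambda r:r['conf'])['mask']
s=max(manip.masks_of('wrist','speaker_center'),key=lambda r:r['conf'])['mask']
o=np.array(c['origin'])[:2]
for m,z,R in((p,4,48),(s,34,26)):
    w=back(c,contour(m),z)
    # fit a circle of known radius to the outline; for the speaker only the far half (rim's top edge) counts
    if z==34:
        ctr=w.mean(0); d=(ctr-o)/np.linalg.norm(ctr-o); w=w[(w-ctr)@d>0]
    from scipy.optimize import least_squares
    r=least_squares(lambda q:np.hypot(*(w-q).T)-R,w.mean(0),loss='soft_l1'); print(r.x.round(1),np.abs(r.fun).mean().round(2))
go(655,107.5,160)
E
```

```text
[654.5 107.3] 0.54
[655.8 107. ] 0.26
t 27.9 tcp [656.3 107.  117.3] yaw_y 98.27 q [-24.  33.  13.  97.  -9.  51.  91.] tilt [0.0015 0.0004] F [ 0.2 -0.2 -0.1] gap 1.003
shift after turn [ 0.0012  0.0007 -0.0427]
```

```bash
python3 -c "
from plant import manip
print(manip.close_job())"
```

```text
the job is handed in; nothing more can be done
None
```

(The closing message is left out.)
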